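Bin the contaminated culture flasks and lock the waste pot

ROBOT

A 7-joint arm with a two-finger parallel gripper is mounted at the origin on the work surface. World frame = base frame: x ahead of the robot, y to its left, z up, the work surface at z = 0. Lengths are in m, angles in rad, forces in N, time in s.
With the tool pointing down it reaches from about 0.35 to 0.9 m from the base axis. Payload 8.1 kg.
Tool frame: the origin (TCP) lies midway between the tips of the shut fingers; the grasp point (between the pads) lies env.hold_point_z behind it (env.hold_point_z is the distance from the TCP to the grasp point, in m); z points along the fingers, y is the line along which they close (so a half turn about z gives the same grasp; the last joint's range is limited). The gripper opens to 92 mm and grips with 3 to 60 N. Pads are 19 mm wide; open, the fingers measure 130 mm over their backs; the gripper's body (75 mm by 190 mm) begins 47 mm behind the grasp point.
Start: joints at [-1.316, 0.434, 0.025, 1.573, -0.012, 1.134, -0.075], TCP at [0.219, 0.585, 0.227] pointing down, gripper open.
Joint ranges: [-2.62, 2.62], [-0.44, 2.09], [-1.27, 1.32], [0.08, 2.57], [-1.32, 4.46], [0.12, 2], [-2.74, 2.74]. Speed limits (rad/s): [2.22, 2.22, 3.01, 3.01, 3.14, 3.14, 3.14].

INTERFACE

Orientations are given as a unit quaternion [x, y, z, w].
In Python, from rig import env gives the robot as it stands.
- The arm moves only by the tool arm_command, never from a script. Its argument "series" is one flat list of numbers, 6 for each row, row after row: the shift along the tool's x, y, z normalised to -1 to 1, where 1 is 75 cm, then the turn, a rotation vector about the tool's x, y, z normalised to -1 to 1, where 1 is 120 degrees. In form: [x, y, z, rx, ry, rz, x, y, z, rx, ry, rz, ...]. A call has 1 to 5 rows; each row is the pose to reach, as a shift and turn from the pose commanded when the call began, along the tool's axes at that moment; what a row does not reach only later rows make up. A row lasts 1/8 s, in which the tool goes at most 62.5 mm and 10.7 degrees, less where a joint would pass 70% of its speed; a pose out of reach is approached as far as the arm can. A call with a number of a shift or a turn outside -1 to 1 is refused whole. A call with a gripper value outside its range is refused whole. "fingers" is the gripper's target within -1 to 1 (fully open at 1, half-way at 0, shut at -1), set as the call begins (left out, the last holds). The fingers move at their own pace and stop on an object; "squeeze" is the grip in N (left out, the last holds). Time passes only in rows, so rows that repeat a pose let the fingers close. It gives the time, the measured TCP pose, the force, the opening and the grip force at its end, in the units of the state.
- env.sense(): the state, without advancing time (a new reading comes with each control period).
- env.read_camera(name): name is "scene" or "top" or "wrist"; returns a dict with "color" (420x560x3 uint8, blue, green, red), "fx", "fy", "cx", "cy" (pixels), "T" (4x4, takes a point from camera to world coordinates). Camera axes: x right, y down, z forward; pixel columns grow to the right and rows downward; lengths in m; the calibration is good to about 2 mm. The wrist camera is an equidistant fisheye: a pixel r from the principal point sees the ray r / f radians off the axis. A picture is of the moment at which its call begins. There is no depth.
- env.job_done(): hands the job in; it is judged then, once.
The state is a dict: "time": time; "joint_positions": joint angles; "qd": joint speeds; "tau": joint torques, N m; "position": TCP position; "ee_rot": TCP orientation; "ft_force": force on the tool from outside, world axes, zero at the start; "wrist_torque": the same for the moment, N m; "grip_width": finger opening in m; "grasp_force": force on a finger pad.
Only numpy, scipy, OpenCV 4.12 (cv2) and the standard library are available. Lean on these libraries where they do the work, as an engineer would, in place of code of your own. Each camera call takes 0.05 s, during which the arm holds its last target. There are 200 camera calls.

TASK

The two culture flasks with a red dot on top are contaminated: put both into the yellow waste pot, and leave the unmarked flasks lying where they are on the tray and the other things on the bench alone. Then close the pot with its bayonet lid: set the lid on, turn it under light pressure, without forcing it, until its lugs drop into the slots of the rim and it sits flush, then twist it clockwise to the stop to lock it.

Things in the scene. Friction and masses are not known exactly. Their poses are not given: they have to be found in the camera images.
- reject_a_center (a point): Contaminated clear flask, red dot (22 mm) on its upper face, lying flat in any of the tray's 4 places. Box body 56 long (x) x 48 wide (y) x 25 high, about 45 g; shoulder and teal screw cap (23 across) stick out along +x: it reaches from 28 mm behind (-x) to 60 mm ahead of this point, the centre of the box body half-way up; z up. Grip it across the 48 mm width.
- reject_b_center (a point): The other contaminated flask with a red dot on top; same shape, point and axes as reject_a.
- good_a_center (a point): Sound flask, same shape, point and axes as reject_a but without a dot (all four flasks have a white writing strip). It stays where it is.
- good_b_center (a point): The other sound flask without a dot, as good_a. It stays where it is.
- tray: Flat aluminium tray, fixed, 256 (x) x 228 (y) mm, floor 3 mm thick, rim 12 mm high, 3 mm thick. Origin: centre of its underside, on the bench. Four flasks lie on it in two rows of two, caps roughly to its +x, about 100 mm apart in y and 110 mm in x, with about 30 mm free beside each long side.
- pot_mouth (a point): Yellow round waste pot, fixed to the bench: 180 mm outside diameter, 118 mm high, 172 mm wide inside, floor 4 mm thick. This point is the centre of the mouth, level with the top of the rim; z up. A steel flange 6 mm thick runs round inside the mouth, flush with the rim, leaving an opening 148 mm across; its two bayonet slots lie on this point's +x and -x axis.
- pot_slot (a point): One of the two bayonet slots, on the pot's +x axis, 79 mm from the centre, level with the rim (the other is opposite): 36 mm wide (44 at the wall), open from the mouth out to the wall, a black mark on the outside wall below it. A lug that has gone down through it can turn under the flange about 0.76 rad clockwise (seen from above) to a stop, and only 0.1 rad anticlockwise.
- lid_grip (a point): Yellow bayonet lid, loose, right side up, about 260 g: disc 186 mm across, 5 mm thick, black bridge handle on top. Handle bar 104 long (x), 14 wide (y), 18 high, 17 mm free under it. This point is the bar's centre, on the lid's axis, 31 mm above the disc's underside; z up. Below the disc a spigot 143 across, 22 deep with tapered foot, on which it stands: this point is 53 mm above its foot.
- lid_lug (a point): Middle of one of the lid's two lugs, 77 mm from its axis along its +x, under the end of the bar (black mark above); the other is opposite. 24 mm wide, 10 mm out from the spigot, 6 thick, top 8 mm below the disc. Over the slots (within 0.1 rad, either way round) lugs and lid drop home: lid_grip 31 mm above pot_mouth. Otherwise the lugs ride on the flange, 14 mm higher. A few newtons are enough.
- media_bottle_center (a point): Media bottle standing on the bench, 54 mm diameter, 115 mm tall with a teal cap; this point is half-way up on its axis. Not to be disturbed.
- pen_center (a point): Blue ballpoint pen lying on the bench, 140 mm long, 10 mm thick; this point is its middle. Not to be disturbed.
- tally_center (a point): Small chromed hand tally counter lying on the bench, 44 mm diameter, 31 mm high with its thumb lever; this point is on its axis, 11 mm up. Not to be disturbed.
Not all that is in view belongs to the job. What is shaped like the part that bears lid_grip but pink is not meant.

How it is judged:
On the way, in this order (a step that is already met when the one before it is completed fails the run):
1. both red-dotted flasks lie inside the pot (horizontal distance between each of reject_a_center, reject_b_center and pot_mouth below 0.078 m and z of reject_a_center in the frame of pot_mouth between -0.118 and -0.022 m and z of reject_b_center in the frame of pot_mouth between -0.118 and -0.022 m), for 0.2 s.
2. the lid has dropped into the rim and sits flush on the pot (z of lid_grip in the frame of pot_mouth between 0.027 and 0.0345 m and horizontal distance between lid_grip and pot_mouth below 0.006 m and angle between lid_grip's own z axis and vertical below 0.04 rad), for 0.1 s.
At the end, for the whole second after the job is handed in: Both red-dotted flasks lie inside the pot; the lid is flush on the rim (3 mm in height, 6 mm of centre, 2 degrees of level), twisted clockwise 0.5 rad or more from where its lugs enter the slots (stop at 0.76); all at rest; the unmarked flasks within 20 mm of where they lay (all of step 1 and all of step 2 and angle between the x axis of lid_grip and the x axis of pot_mouth, either way round above 0.5 rad and linear speed of each of reject_a, reject_b, lid below 0.02 m/s and distance of each of good_a_center, good_b_center from where it was at the start of the episode below 0.02 m); the robot touches nothing.
It fails at once if an unmarked flask is moved more than 30 mm or tipped over (distance of any of good_a_center, good_b_center from where it was at the start of the episode above 0.03 m or angle between any of good_a_center, good_b_center's own z axis and vertical above 0.5 rad).
It fails at once if the media bottle, pen or tally counter is moved more than 30 mm (distance of any of media_bottle_center, pen_center, tally_center from where it was at the start of the episode above 0.03 m).
It fails at once if the lid is forced: more than 80 N between lid and pot (contact force between lid and pot above 80 N).
It also fails if it takes over 72 s, if anything falls off the work surface, if the arm or the gripper's body presses on something with over 40 N, if the wrist force passes 120 N, or if a joint passes its speed limit or range.

## Working session

There is one attempt and no reset: what is moved stays moved. The work goes in short steps, Python scripts to look and compute and a tool call to move; the robot and the scene stay as the last step left them, time stands still between calls to the robot, and variables do not carry over. Pictures are saved under pics/ and viewed, at most 10 in all, crops included, and the job is handed in when it is done.

Besides the shell and the picture viewer there is one more tool, called after ">>>" as a command line: name --argument value ..., lists and objects as JSON in quotes. arm_command: Moves the arm, as the interface text tells. Scaled input: -1 to 1 covers 75 cm each way for a shift and 120 degrees each way for a turn. Its arguments: {"type":"object","properties":{"series":{"type":"array"},"fingers":{"type":"number"},"squeeze":{"type":"number"}},"required":["series"]}

```bash
ls; mkdir -p pics
python3 - <<'E'
from rig import env
import cv2,numpy as np
s=env.sense();print(s['time'],s['position'],s['ee_rot'],s['grip_width'],env.hold_point_z,s['ft_force'])
for n in('top','scene'):
    c=env.read_camera(n);cv2.imwrite(f'pics/{n}0.png',c['color']);print(n,c['fx'],c['fy'],c['cx'],c['cy'],np.round(c['T'],3).tolist())
E
```

```text
pics
0.0 [0.21875274 0.58491461 0.22594556] [ 1.77978738e-01  9.84034007e-01 -7.97475645e-04 -7.23505214e-05] 0.09193580065844395 0.0188 [ 0.06277351  0.25830648 -0.41326114]
top 539.6397748228462 539.6397748228462 279.1376588275711 204.6359307526402 [[0.013, -0.999, 0.046, 0.453], [-1.0, -0.013, 0.002, -0.011], [-0.001, -0.046, -0.999, 1.186], [0.0, 0.0, 0.0, 1.0]]
scene 422.3448323862905 422.3448323862905 277.1800835630173 209.87695225824416 [[0.679, 0.507, -0.531, 1.03], [0.735, -0.461, 0.498, -0.475], [0.007, -0.728, -0.686, 0.719], [0.0, 0.0, 0.0, 1.0]]
```

View pics/top0.png

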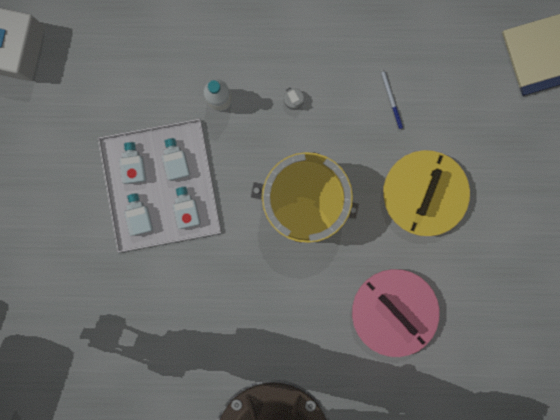

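View pics/scene0.png

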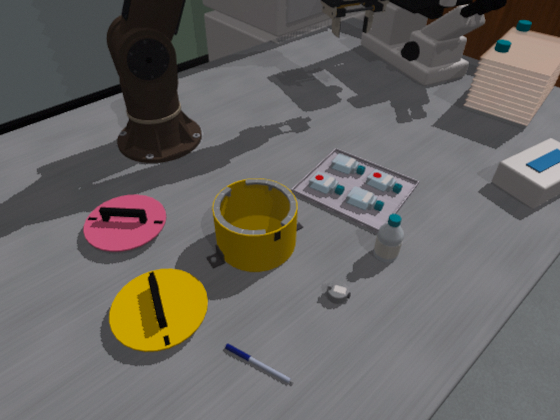

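The top view shows four flasks. Two have red dots, at (132,173) and (186,218); the unmarked ones are at (176,160) and (138,218). The pot is at (308,198) with its mounting ears, and its black marks show in the scene view. Possible lids are the yellow one at (427,194), which I choose, and the pink decoy at (396,313). Next I'll check with crops rectified to metric scale.

```bash
cat > h.py <<'E'
import numpy as np,cv2
from rig import env
from scipy.spatial.transform import Rotation as R
def ray2plane(c,u,v,z):
    d=c['T'][:3,:3]@np.array([(u-c['cx'])/c['fx'],(v-c['cy'])/c['fy'],1.]);o=c['T'][:3,3]
    return (o+d*(z-o[2])/d[2])[:2]
def proj(c,p):
    q=np.linalg.inv(c['T'])@np.r_[p,1];return np.array([c['fx']*q[0]/q[2]+c['cx'],c['fy']*q[1]/q[2]+c['cy']])
def rect(c,xc,yc,w,h,z,s,tick=.02):
    # output: up=+x, left=+y ; s px per m
    W,H=int(w*s),int(h*s)
    out=np.float32([[0,0],[W,0],[W,H],[0,H]])
    wp=[(xc+h/2,yc+w/2),(xc+h/2,yc-w/2),(xc-h/2,yc-w/2),(xc-h/2,yc+w/2)]
    M=cv2.getPerspectiveTransform(np.float32([proj(c,[*p,z]) for p in wp]),out)
    im=cv2.warpPerspective(c['color'],M,(W,H),flags=cv2.INTER_CUBIC)
    for k in np.arange(np.ceil((xc-h/2)/tick),(xc+h/2)/tick):
        y=int((xc+h/2-k*tick)*s);cv2.line(im,(0,y),(5,y),(0,255,0),1)
        if k%2==0:cv2.putText(im,f'{k*tick*1000:.0f}',(7,y+4),0,.33,(0,255,0),1)
    for k in np.arange(np.ceil((yc-w/2)/tick),(yc+w/2)/tick):
        x=int((yc+w/2-k*tick)*s);cv2.line(im,(x,H),(x,H-5),(0,255,0),1)
        if k%2==0:cv2.putText(im,f'{k*tick*1000:.0f}',(x-9,H-8),0,.33,(0,255,0),1)
    return im
def rel(p,yaw=None,q=None):
    "tool-axis shift (normalised) from measured pose to world p"
    s=env.sense();r=R.from_quat(s['ee_rot']);return r.inv().apply(np.array(p)-s['position'])/.75
E
python3 - <<'E'
from h import *
c=env.read_camera('top')
for n,u,v,z in(('dotA',132,173,.028),('dotB',186,218,.028),('tray',160,186,.003),('pot',308,198,.118),('lid',427,194,.027)):print(n,ray2plane(c,u,v,z).round(3))
t=ray2plane(c,160,186,.028);p=ray2plane(c,308,198,.118);l=ray2plane(c,427,194,.062)
out=np.zeros((600,800,3),np.uint8)
a=rect(c,*t,.27,.29,.028,1550);b=rect(c,*p,.2,.2,.118,1500);d=rect(c,*l,.2,.2,.062,1490)
for im,x,y in((a,0,0),(b,430,0),(d,430,301)):
    h,w=im.shape[:2];h=min(h,600-y);out[y:y+h,x:x+w]=im[:h]
cv2.imwrite('pics/rect.png',out)
hsv=cv2.cvtColor(c['color'],cv2.COLOR_BGR2HSV);m=cv2.inRange(hsv,(0,150,80),(8,255,255))|cv2.inRange(hsv,(173,150,80),(180,255,255));m[:,250:]=0
n,_,st,ce=cv2.connectedComponentsWithStats(m)
for i in range(1,n):
    if st[i,4]>15:print(st[i,4],ce[i],ray2plane(c,*ce[i],.028).round(4))
E
```

```text
dotA [0.571 0.31 ]
dotB [0.475 0.191]
tray [0.545 0.254]
pot [ 0.516 -0.065]
lid [ 0.533 -0.326]
50 [131.26 172.84] [0.5708 0.3113]
48 [186.14583333 217.70833333] [0.4757 0.191 ]
```

View pics/rect.png

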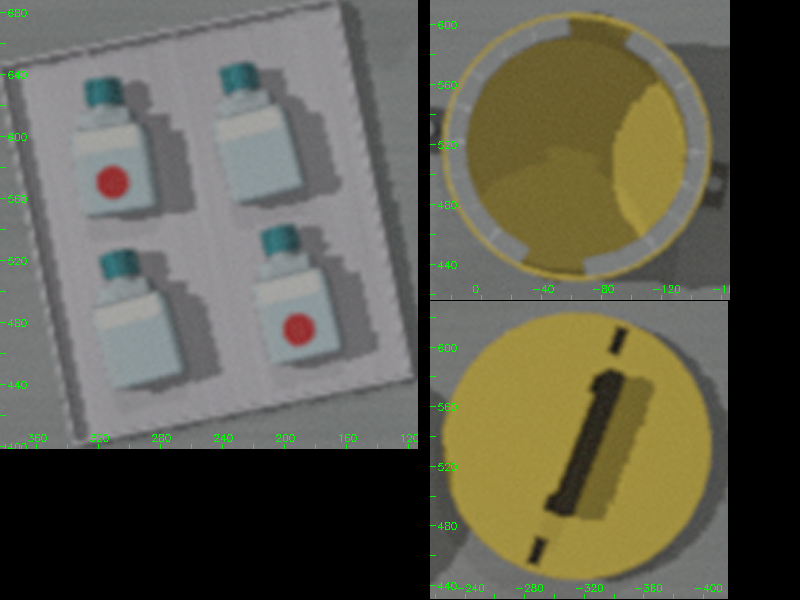

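The crops confirm the choice:

| Item | Position (m) | Yaw (rad) | Where in the crop |
|---|---|---|---|
| Reject A | (.579,.310) | 0.11 | dot at (112,182) |
| Reject B | (.486,.194) | 0.2 | dot at (298,330) |
| Pot | (.518,-.063) | slot axis about -0.19 | slots at (600,30) and (555,260) |
| Yellow lid | about (.538,-.33) | bar about -0.375 | marks at (620,340) and (537,551) |

Next I'll work out the move to above flask A.

```bash
cat >> h.py <<'E'
def go(p,yaw):
    "yaw = world direction of tool x (tool down); picks nearest half turn"
    s=env.sense();r=R.from_quat(s['ee_rot'])
    best=None
    for k in(0,np.pi):
        t=R.from_euler('z',yaw+k)*R.from_euler('x',np.pi)
        w=(r.inv()*t).as_rotvec()
        if best is None or np.linalg.norm(w)<np.linalg.norm(best):best=w
    d=r.inv().apply(np.array(p)-s['position'])
    print('to',p,'shift',(d/.75).round(3),'turn',(best/np.radians(120)).round(3),'mm',round(np.linalg.norm(d)*1e3),'t',s['time'],'q',np.round(s['joint_positions'],2),'F',s['ft_force'].round(1),'w',s['grip_width'],s['grasp_force'])
def fish(c,u,v,z):
    a=np.array([u-c['cx'],v-c['cy']])/c['fx'];th=np.linalg.norm(a)
    d=c['T'][:3,:3]@np.r_[a*np.sin(th)/max(th,1e-9),np.cos(th)];o=c['T'][:3,3]
    return (o+d*(z-o[2])/d[2])[:2]
def frect(c,xc,yc,w,h,z,s,tick=.02):
    "fisheye rectified to plane, via rect on remapped image"
    W,H=int(w*s),int(h*s);J,I=np.meshgrid(np.arange(W),np.arange(H))
    P=np.stack([xc+h/2-I/s,yc+w/2-J/s,np.full(I.shape,z),np.ones(I.shape)],-1)@np.linalg.inv(c['T']).T
    rr=np.hypot(P[...,0],P[...,1]);k=np.arctan2(rr,P[...,2])*c['fx']/np.maximum(rr,1e-9)
    im=cv2.remap(c['color'],(c['cx']+P[...,0]*k).astype('f'),(c['cy']+P[...,1]*k).astype('f'),cv2.INTER_CUBIC)
    for q in np.arange(np.ceil((xc-h/2)/tick),(xc+h/2)/tick):
        y=int((xc+h/2-q*tick)*s);cv2.line(im,(0,y),(5,y),(0,255,0),1);cv2.putText(im,f'{q*tick*1000:.0f}',(7,y+4),0,.33,(0,255,0),1)
    for q in np.arange(np.ceil((yc-w/2)/tick),(yc+w/2)/tick):
        x=int((yc+w/2-q*tick)*s);cv2.line(im,(x,H),(x,H-5),(0,255,0),1);cv2.putText(im,f'{q*tick*1000:.0f}',(x-9,H-8),0,.33,(0,255,0),1)
    return im
E
python3 -c "
from h import *
go([.579,.31,.14],.11)"
```

```text
to [0.579, 0.31, 0.14] shift [-0.578 -0.175  0.115] turn [-0.001 -0.    -0.223] mm 461 t 0.15 q [-1.32  0.44  0.02  1.57 -0.01  1.13 -0.08] F [0.5 0.7 0.2] w 0.09178391637805584 0.0
```

>>> arm_command --series '[-0.35,-0.105,0.07,0,0,-0.223,-0.35,-0.105,0.07,0,0,-0.223,-0.35,-0.105,0.07,0,0,-0.223,-0.35,-0.105,0.07,0,0,-0.223,-0.35,-0.105,0.07,0,0,-0.223]' --fingers 0.35

```text
time: 0.78
position: [0.4405, 0.4158, 0.1733]
ee_rot: [-0.052, 0.999, -0.001, 0.0]
ft_force: [-0.4, 0.7, 0.0]
grip_width: 0.0625
grasp_force: 0.0
```

```bash
python3 -c "
from h import *
go([.579,.31,.14],.11)"
```

```text
to [0.579, 0.31, 0.14] shift [-0.169 -0.159  0.045] turn [-0.001  0.    -0.003] mm 177 t 0.775 q [-0.83  0.45 -0.02  1.69  0.01  1.    0.82] F [-0.4  0.7  0. ] w 0.06252761650204076 0.0
```

>>> arm_command --series '[-0.169,-0.159,0.045,0,0,-0.003,-0.169,-0.159,0.045,0,0,-0.003,-0.169,-0.159,0.045,0,0,-0.003,-0.169,-0.159,0.045,0,0,-0.003]'

```text
time: 1.27
position: [0.5797, 0.3092, 0.139]
ee_rot: [-0.054, 0.999, -0.002, 0.0]
ft_force: [0.6, -0.1, -0.4]
grip_width: 0.0619
grasp_force: 0.0
```

Run:
```python
from h import *
c=env.read_camera('wrist');cv2.imwrite('pics/w1.png',c['color'])
out=frect(c,.54,.25,.26,.22,.028,2200);cv2.imwrite('pics/w1r.png',out);print(out.shape)
go([.579,.31,.02],.11)
```

```text
(484, 572, 3)
to [0.579, 0.31, 0.02] shift [-0.002 -0.003  0.159] turn [-0.001 -0.     0.001] mm 120 t 1.325 q [-0.58  0.56  0.01  1.59 -0.01  0.99  1.11] F [-1.6  0.6  0. ] w 0.06199187272479038 0.0
```

View pics/w1r.png

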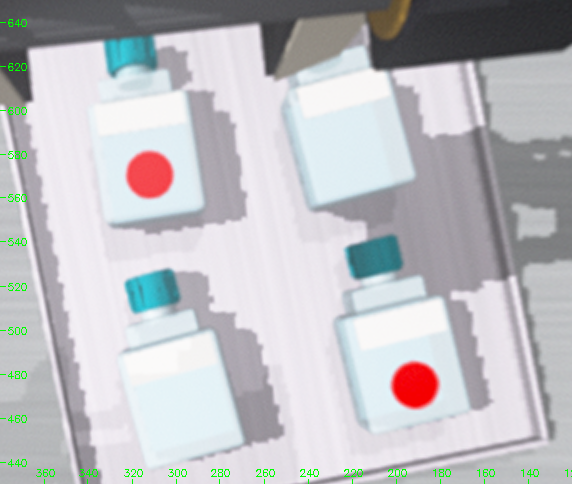

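Flask A is centred at crop pixel (147,157), which is about (.579,.312) with yaw .14. Flask B is at (406,365), about (.485,.195) with yaw .21. Descending on A.

```bash
python3 -c "
from h import *
go([.579,.312,.006],.14)"
```

```text
to [0.579, 0.312, 0.006] shift [-0.002 -0.001  0.178] turn [-0.001 -0.    -0.014] mm 133 t 1.325 q [-0.58  0.56  0.01  1.59 -0.01  0.99  1.11] F [-1.6  0.6  0. ] w 0.06199187272479038 0.0
```

>>> arm_command --series '[-0.002,-0.001,0.08,0,0,-0.014,-0.002,-0.001,0.14,0,0,-0.014,-0.002,-0.001,0.178,0,0,-0.014,-0.002,-0.001,0.178,0,0,-0.014,-0.002,-0.001,0.178,0,0,-0.014]'

```text
time: 1.95
position: [0.5768, 0.3158, 0.0073]
ee_rot: [-0.073, 0.997, 0.0, -0.0]
ft_force: [-0.4, -0.3, -0.2]
grip_width: 0.0618
grasp_force: 0.0
```

>>> arm_command --series '[0,0,0,0,0,0,0,0,0,0,0,0,0,0,0,0,0,0,0,0,0,0,0,0]' --fingers -1 --squeeze 12

```text
time: 2.45
position: [0.5777, 0.3147, 0.0075]
ee_rot: [-0.072, 0.997, 0.0, 0.0]
ft_force: [-2.6, -0.0, 5.3]
grip_width: 0.0481
grasp_force: 12.0
```

>>> arm_command --series '[0,0,-0.08,0,0,0,0,0,-0.16,0,0,0,0,0,-0.22,0,0,0,0,0,-0.26,0,0,0,0,0,-0.26,0,0,0]'

```text
time: 3.08
position: [0.5791, 0.315, 0.2048]
ee_rot: [-0.072, 0.997, 0.001, 0.002]
ft_force: [-0.5, 0.0, -0.6]
grip_width: 0.048
grasp_force: 12.0
```

```bash
python3 -c "
from h import *
go([.504,-.048,.2],.14)
c=env.read_camera('wrist');cv2.imwrite('pics/w2.png',c['color'])
"
```

```text
to [0.504, -0.048, 0.2] shift [ 0.169 -0.465  0.005] turn [0.001 0.002 0.002] mm 371 t 3.075 q [-0.58  0.5   0.01  1.51 -0.    1.12  1.14] F [-0.5  0.  -0.6] w 0.04795403192531838 11.999919712543488
```

>>> arm_command --series '[0.14,-0.37,0,0,0,0,0.14,-0.37,0,0,0,0,0.14,-0.37,0,0,0,0,0.14,-0.37,0,0,0,0,0.14,-0.37,0,0,0,0]'

```text
time: 3.75
position: [0.512, 0.0215, 0.2005]
ee_rot: [-0.071, 0.997, -0.0, -0.001]
ft_force: [0.8, -1.7, -0.4]
grip_width: 0.0479
grasp_force: 12.0
```

>>> arm_command --series '[0.03,-0.095,0,0,0,0,0.03,-0.095,0,0,0,0,0.03,-0.095,0,0,0,0]'

```text
time: 4.12
position: [0.5012, -0.0497, 0.201]
ee_rot: [-0.071, 0.997, 0.0, -0.001]
ft_force: [0.0, 0.2, -1.5]
grip_width: 0.0479
grasp_force: 12.0
```

```bash
python3 -c "
from h import *
go([.504,-.045,.075],.14)
c=env.read_camera('wrist');r=frect(c,.52,-.065,.26,.26,.118,1700);cv2.imwrite('pics/w3.png',np.hstack([r,cv2.resize(c['color'],(340,255)).copy() if 0 else r[:,:1]]))
"
```

```text
to [0.504, -0.045, 0.075] shift [-0.005  0.006  0.168] turn [ 0.    -0.001  0.001] mm 126 t 4.125 q [-0.08  0.26  0.09  1.9  -0.03  0.98  1.74] F [ 0.   0.2 -1.5] w 0.04786528633901474 11.999909430742264
```

View pics/w3.png

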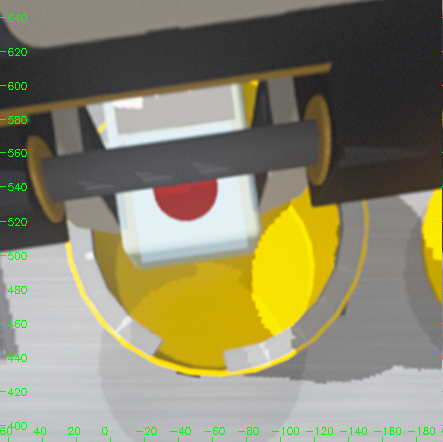

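The rim fits a centre of about (.519,-.065) and a slot axis of about -0.2 rad, with the slot gap at (193,352). The flask is held well. Lowering and releasing it.

>>> arm_command --series '[-0.004,0.005,0.08,0,0,0,-0.004,0.005,0.15,0,0,0,-0.004,0.005,0.168,0,0,0,-0.004,0.005,0.168,0,0,0]'

```text
time: 4.68
position: [0.5044, -0.0438, 0.0759]
ee_rot: [-0.073, 0.997, 0.0, -0.001]
ft_force: [0.9, -1.4, 0.1]
grip_width: 0.0475
grasp_force: 12.0
```

>>> arm_command --series '[0,0,0,0,0,0,0,0,0,0,0,0,0,0,0,0,0,0]' --fingers 0.3

```text
time: 5.05
position: [0.505, -0.045, 0.077]
ee_rot: [-0.072, 0.997, -0.0, 0.001]
ft_force: [0.6, 0.7, -0.2]
grip_width: 0.0599
grasp_force: 0.0
```

>>> arm_command --series '[0,0,-0.07,0,0,0,0,0,-0.15,0,0,0,0,0,-0.17,0,0,0,0,0,-0.17,0,0,0]' --fingers 0.35

```text
time: 5.55
position: [0.5049, -0.045, 0.2045]
ee_rot: [-0.072, 0.997, 0.0, 0.001]
ft_force: [1.5, -0.1, -0.5]
grip_width: 0.062
grasp_force: 0.0
```

```bash
python3 -c "
from h import *
go([.485,.195,.14],.21)
"
```

```text
to [0.485, 0.195, 0.14] shift [-0.02   0.32   0.086] turn [-0.     0.001 -0.031] mm 249 t 5.55 q [-0.09  0.26  0.1   1.89 -0.03  0.98  1.73] F [ 1.5 -0.1 -0.5] w 0.06201064578707536 0.0
```

>>> arm_command --series '[-0.02,0.32,0,0,0,-0.031,-0.02,0.32,0.03,0,0,-0.031,-0.02,0.32,0.086,0,0,-0.031,-0.02,0.32,0.086,0,0,-0.031,-0.02,0.32,0.086,0,0,-0.031]'

```text
time: 6.18
position: [0.481, 0.1987, 0.1352]
ee_rot: [-0.108, 0.994, 0.0, -0.003]
ft_force: [0.7, -0.7, 0.0]
grip_width: 0.0618
grasp_force: 0.0
```

```bash
python3 -c "
from h import *
c=env.read_camera('wrist');cv2.imwrite('pics/w4.png',frect(c,.47,.20,.2,.16,.028,2500))
go([.485,.195,.006],.21)
"
```

```text
to [0.485, 0.195, 0.006] shift [-0.004 -0.003  0.173] turn [-0.    -0.002  0.002] mm 130 t 6.225 q [-0.46  0.37 -0.03  1.93  0.01  0.85  1.28] F [ 0.2 -0.1  0.8] w 0.06180831296979485 0.0
```

View pics/w4.png

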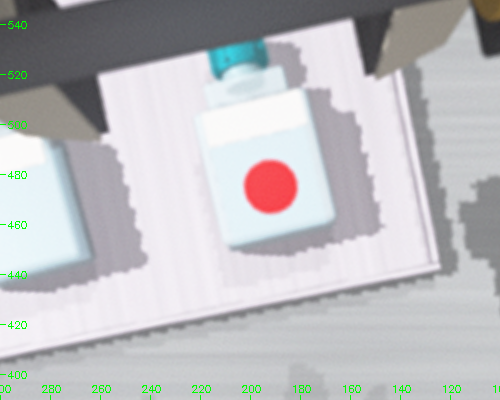

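Flask B is centred at (266,169), which is (.483,.194) with yaw .22. Grasping it.

>>> arm_command --series '[-0.001,-0.004,0.08,0,0,-0.004,-0.001,-0.004,0.14,0,0,-0.004,-0.001,-0.004,0.173,0,0,-0.004,-0.001,-0.004,0.173,0,0,-0.004,-0.001,-0.004,0.173,0,0,-0.004]'

```text
time: 6.85
position: [0.4865, 0.1912, 0.0099]
ee_rot: [-0.108, 0.994, -0.0, 0.0]
ft_force: [0.4, 0.1, 0.4]
grip_width: 0.0621
grasp_force: 0.0
```

>>> arm_command --series '[0,0,0,0,0,0,0,0,0,0,0,0,0,0,0,0,0,0,0,0,0,0,0,0]' --fingers -1 --squeeze 12

```text
time: 7.35
position: [0.4866, 0.1922, 0.0103]
ee_rot: [-0.109, 0.994, 0.0, 0.001]
ft_force: [-0.5, -1.5, 7.9]
grip_width: 0.0479
grasp_force: 12.0
```

>>> arm_command --series '[0,0,-0.08,0,0,0,0,0,-0.16,0,0,0,0,0,-0.22,0,0,0,0,0,-0.26,0,0,0,0,0,-0.26,0,0,0]'

```text
time: 7.98
position: [0.4872, 0.1926, 0.207]
ee_rot: [-0.109, 0.994, 0.001, 0.002]
ft_force: [-0.1, 0.2, -0.8]
grip_width: 0.0477
grasp_force: 12.0
```

```bash
python3 -c "
from h import *
go([.504,-.082,.2],.0)
"
```

```text
to [0.504, -0.082, 0.2] shift [ 0.057 -0.362  0.009] turn [0.001 0.002 0.104] mm 275 t 7.975 q [-0.46  0.29 -0.03  1.85  0.01  1.    1.3 ] F [-0.1  0.2 -0.8] w 0.04772949260741557 11.969206184148788
```

Held at 47.7 mm. Moving it over the pot.

>>> arm_command --series '[0.057,-0.362,0.009,0,0,0.104,0.057,-0.362,0.009,0,0,0.104,0.057,-0.362,0.009,0,0,0.104,0.057,-0.362,0.009,0,0,0.104,0.057,-0.362,0.009,0,0,0.104]'

```text
time: 8.6
position: [0.5017, -0.0867, 0.1965]
ee_rot: [0.002, 1.0, -0.001, -0.001]
ft_force: [0.3, 0.4, -0.7]
grip_width: 0.0476
grasp_force: 12.0
```

```bash
python3 -c "
from h import *
go([.504,-.082,.08],.0)
"
```

```text
to [0.504, -0.082, 0.08] shift [-0.003  0.007  0.155] turn [-0.001 -0.001 -0.002] mm 117 t 8.6 q [-0.05  0.28  0.15  1.9  -0.05  0.97  1.68] F [ 0.3  0.4 -0.7] w 0.04762185391084744 11.969743072986603
```

>>> arm_command --series '[-0.003,0.005,0.07,0,0,0,-0.003,0.005,0.14,0,0,0,-0.003,0.005,0.155,0,0,0,-0.003,0.005,0.155,0,0,0]'

```text
time: 9.1
position: [0.5048, -0.0786, 0.0811]
ee_rot: [-0.0, 1.0, -0.0, -0.001]
ft_force: [0.4, 0.1, 0.0]
grip_width: 0.0478
grasp_force: 12.0
```

>>> arm_command --series '[0,0,0,0,0,0,0,0,0,0,0,0,0,0,0,0,0,0]' --fingers 0.3

```text
time: 9.48
position: [0.5058, -0.0786, 0.0822]
ee_rot: [-0.0, 1.0, 0.0, 0.001]
ft_force: [-0.4, 0.7, -0.4]
grip_width: 0.0598
grasp_force: 0.0
```

>>> arm_command --series '[0,0,-0.07,0,0,0,0,0,-0.15,0,0,0,0,0,-0.17,0,0,0,0,0,-0.17,0,0,0]'

```text
time: 9.98
position: [0.5057, -0.0786, 0.2097]
ee_rot: [-0.0, 1.0, 0.0, 0.001]
ft_force: [-1.1, -0.8, -1.3]
grip_width: 0.0595
grasp_force: 0.0
```

```bash
python3 -c "
from h import *
go([.538,-.328,.2],-.375)
"
```

```text
to [0.538, -0.328, 0.2] shift [-0.043 -0.333  0.013] turn [0.    0.001 0.179] mm 252 t 9.975 q [-0.07  0.26  0.15  1.88 -0.05  1.    1.67] F [-1.1 -0.8 -1.3] w 0.059467623236456116 0.0
```

I'll take the other half-turn for the lid, which keeps joint 7 away from its limit.

>>> arm_command --series '[-0.043,-0.333,0,0,0,-0.44,-0.043,-0.333,0,0,0,-0.44,-0.043,-0.333,0,0,0,-0.44,-0.043,-0.333,0,0,0,-0.44,-0.043,-0.333,0,0,0,-0.44]' --fingers -0.1

```text
time: 10.6
position: [0.5319, -0.3255, 0.1999]
ee_rot: [-0.393, 0.919, 0.005, -0.008]
ft_force: [0.0, 2.2, -1.9]
grip_width: 0.0414
grasp_force: 0.0
```

>>> arm_command --series '[0,0,0,0,0,-0.44,0,0,0,0,0,-0.44,0,0,0,0,0,-0.44,0,0,0,0,0,-0.44,0,0,0,0,0,-0.44]'

```text
time: 11.22
position: [0.5376, -0.2884, 0.1638]
ee_rot: [-0.674, 0.737, -0.01, -0.034]
ft_force: [1.0, 1.2, 0.9]
grip_width: 0.0411
grasp_force: 0.0
```

>>> arm_command --series '[0,0,0,0,0,-0.44,0,0,0,0,0,-0.44,0,0,0,0,0,-0.44,0,0,0,0,0,-0.44,0,0,0,0,0,-0.44]'

```text
time: 11.85
position: [0.5198, -0.1971, 0.0834]
ee_rot: [0.845, -0.517, 0.105, 0.091]
ft_force: [0.2, 0.4, -0.0]
grip_width: 0.0414
grasp_force: 0.0
```

Run:
```python
from h import *
c=env.read_camera('wrist');t=env.read_camera('top')
a=frect(c,.535,-.33,.23,.23,.062,1700)
b=rect(t,.519,-.065,.22,.22,.118,1700)
cv2.imwrite('pics/w5.png',np.hstack([a[:374],b[:374]]));
go([.538,-.328,.1],-.375)
```

```text
to [0.538, -0.328, 0.1] shift [0.168 0.056 0.026] turn [ 0.069 -0.116 -0.343] mm 134 t 11.95 q [ 0.93  0.82 -1.27  1.99  1.18  1.21  2.74] F [ 0.6  0.  -0.2] w 0.04130544659322905 0.0
```

View pics/w5.png

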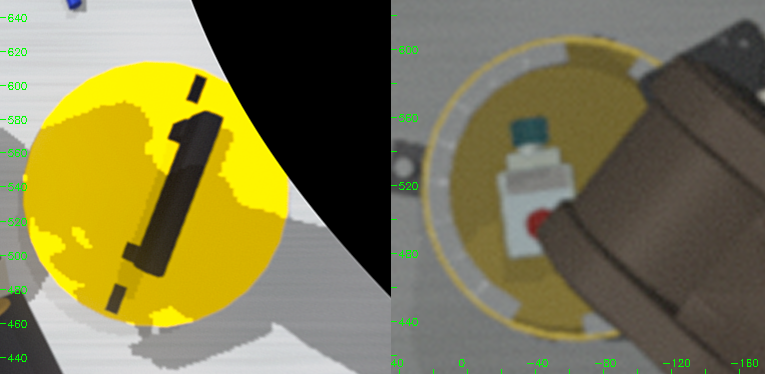

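That turn went the wrong way: joint 7 is at its limit of 2.74, and the arm has drifted and tilted. Nothing was touched, and forces are near 0. The crop shows the lid bar centred near (180,193) and one flask lying in the pot at (537,190). I'll lift and turn back.

Run:
```python
from h import *
s=env.sense();r=R.from_quat(s['ee_rot']);print(r.as_matrix().round(2).tolist(), s['position'])
for tgt in([.52,-.25,.2],):
  for yaw in(np.pi-.375+1.2,np.pi-.375+.4,np.pi-.375):
    t=R.from_euler('z',yaw)*R.from_euler('x',np.pi);print(yaw,(r.inv().apply(np.array(tgt)-s['position'])/.75).round(3),((r.inv()*t).as_rotvec()/np.radians(120)).round(3))
```

```text
[[0.44, -0.89, 0.08], [-0.85, -0.45, -0.26], [0.27, 0.05, -0.96]] [ 0.51822608 -0.19641883  0.08257158]
3.9665926535897933 [ 0.104  0.037 -0.132] [-0.06  -0.128  0.578]
3.166592653589793 [ 0.104  0.037 -0.132] [-0.117 -0.105  0.957]
2.766592653589793 [ 0.104  0.037 -0.132] [-0.147 -0.087  1.146]
```

>>> arm_command --series '[0.02,0.01,-0.05,-0.01,-0.02,0.08,0.05,0.02,-0.1,-0.02,-0.05,0.18,0.104,0.037,-0.132,-0.03,-0.08,0.3,0.104,0.037,-0.132,-0.05,-0.11,0.44,0.104,0.037,-0.132,-0.06,-0.128,0.578]'

```text
time: 12.58
position: [0.5224, -0.2526, 0.2033]
ee_rot: [-0.534, 0.845, -0.022, -0.02]
ft_force: [-0.1, 0.5, -0.7]
grip_width: 0.0411
grasp_force: 0.0
```

Run:
```python
from h import *
go([.52,-.25,.2],-.375)
go([.538,-.328,.14],-.375)
```

```text
to [0.52, -0.25, 0.2] shift [-0.002  0.005  0.004] turn [-0.027 -0.016  0.717] mm 5 t 12.575 q [ 1.07  0.66 -1.19  1.67  0.69  1.28  2.43] F [-0.1  0.5 -0.7] w 0.04109729705941885 0.0
to [0.538, -0.328, 0.14] shift [ 0.077 -0.06   0.09 ] turn [-0.027 -0.016  0.717] mm 100 t 12.575 q [ 1.07  0.66 -1.19  1.67  0.69  1.28  2.43] F [-0.1  0.5 -0.7] w 0.04109729705941885 0.0
```

>>> arm_command --series '[0.0,0,0,-0.027,-0.016,0.09,0.0,0,0,-0.027,-0.016,0.18,0.02,-0.02,0,-0.027,-0.016,0.27,0.05,-0.04,0,-0.027,-0.016,0.36,0.077,-0.06,0,-0.027,-0.016,0.44]'

```text
time: 13.2
position: [0.5388, -0.3241, 0.2071]
ee_rot: [-0.103, 0.995, 0.002, -0.009]
ft_force: [-0.1, -0.1, -0.2]
grip_width: 0.0411
grasp_force: 0.0
```

Run:
```python
from h import *
go([.538,-.328,.14],-.375)
```

```text
to [0.538, -0.328, 0.14] shift [ 0.    -0.005  0.089] turn [ 0.    -0.009  0.277] mm 67 t 13.2 q [ 1.03  0.65 -0.95  1.52  0.54  1.28  1.79] F [-0.1 -0.1 -0.2] w 0.04106100736201854 0.0
```

>>> arm_command --series '[0,-0.005,0.0,0,-0.009,0.09,0,-0.005,0.03,0,-0.009,0.18,0,-0.005,0.06,0,-0.009,0.277,0,-0.005,0.089,0,-0.009,0.277,0,-0.005,0.089,0,-0.009,0.277]'

```text
time: 13.82
position: [0.5371, -0.3265, 0.1389]
ee_rot: [0.183, 0.983, 0.001, -0.002]
ft_force: [-0.2, -0.7, -0.2]
grip_width: 0.0413
grasp_force: 0.0
```

Run:
```python
from h import *
c=env.read_camera('wrist');t=env.read_camera('top')
a=frect(c,.52,-.33,.23,.21,.062,1700)
cv2.imwrite('pics/w6.png',np.hstack([a,rect(t,.519,-.065,.2,.21,.118,1700)]))
go([.538,-.328,.1],-.375)
```

```text
to [0.538, -0.328, 0.1] shift [ 0.    -0.002  0.055] turn [0.    0.    0.004] mm 41 t 13.925 q [ 0.96  0.65 -0.79  1.61  0.5   1.09  1.24] F [-0.6  0.6  0.3] w 0.041067272213651404 0.0
```

View pics/w6.png

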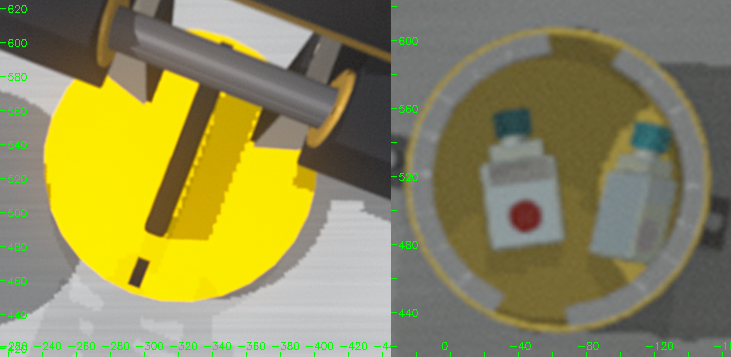

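Both flasks are in the pot, at crop pixels (522,200) and (632,205). The lid bar runs from (157,237) up to (210,92), which gives a centre of about (.536,-.323) and yaw -.36. Descending to the bar.

Run:
```python
from h import *
go([.536,-.323,.035],-.36)
```

```text
to [0.536, -0.323, 0.035] shift [0.005 0.003 0.141] turn [ 0.     0.    -0.003] mm 106 t 13.925 q [ 0.96  0.65 -0.79  1.61  0.5   1.09  1.24] F [-0.6  0.6  0.3] w 0.041067272213651404 0.0
```

>>> arm_command --series '[0.005,0.003,0.05,0,0,-0.003,0.005,0.003,0.1,0,0,-0.003,0.005,0.003,0.125,0,0,-0.003,0.005,0.003,0.141,0,0,-0.003,0.005,0.003,0.141,0,0,-0.003]'

```text
time: 14.55
position: [0.5358, -0.3232, 0.0352]
ee_rot: [0.179, 0.984, -0.0, 0.0]
ft_force: [-0.1, 1.1, -0.3]
grip_width: 0.0412
grasp_force: 0.0
```

>>> arm_command --series '[0,0,0,0,0,0,0,0,0,0,0,0,0,0,0,0,0,0,0,0,0,0,0,0]' --fingers -1 --squeeze 40

```text
time: 15.05
position: [0.5358, -0.3233, 0.0356]
ee_rot: [0.179, 0.984, -0.0, 0.0]
ft_force: [-1.0, -0.5, 4.8]
grip_width: 0.0136
grasp_force: 40.0
```

>>> arm_command --series '[0,0,-0.06,0,0,0,0,0,-0.12,0,0,0,0,0,-0.18,0,0,0,0,0,-0.22,0,0,0,0,0,-0.22,0,0,0]'

```text
time: 15.68
position: [0.5366, -0.3232, 0.2021]
ee_rot: [0.179, 0.984, -0.001, 0.002]
ft_force: [-0.2, 1.0, -3.0]
grip_width: 0.0138
grasp_force: 40.0
```

Run:
```python
from h import *
c=env.read_camera('top');cv2.imwrite('pics/t7.png',c['color'])
go([.5185,-.064,.2],-.2)
```

```text
to [0.5185, -0.064, 0.2] shift [ 0.143  0.315 -0.   ] turn [-0.001  0.    -0.077] mm 260 t 15.725 q [ 0.98  0.59 -0.82  1.56  0.45  1.19  1.28] F [ 0.2  0.4 -4.1] w 0.013848402863411163 39.98785436153412
```

>>> arm_command --series '[0.143,0.315,0,0,0,-0.077,0.143,0.315,0,0,0,-0.077,0.143,0.315,0,0,0,-0.077,0.143,0.315,0,0,0,-0.077,0.143,0.315,0,0,0,-0.077]'

```text
time: 16.35
position: [0.5168, -0.0589, 0.1988]
ee_rot: [0.095, 0.995, 0.0, -0.001]
ft_force: [0.1, -0.5, -3.3]
grip_width: 0.0135
grasp_force: 40.0
```

>>> arm_command --series '[0,0,0,0,0,0,0,0,0,0,0,0]'

```text
time: 16.6
position: [0.5181, -0.0661, 0.1989]
ee_rot: [0.1, 0.995, -0.001, -0.001]
ft_force: [0.2, -0.6, -2.8]
grip_width: 0.0139
grasp_force: 40.0
```

Run:
```python
from h import *
go([.5185,-.064,.15],-.2)
c=env.read_camera('wrist');t=env.read_camera('top')
# disc top plane z: grip z - 31+5mm
z=env.sense()['position'][2]+.0188-.026
a=frect(c,.5185,-.064,.22,.22,z,1700);b=rect(t,.5185,-.064,.22,.22,z,1700)
cv2.imwrite('pics/w8.png',np.hstack([a,b]));print(z)
```

```text
to [0.5185, -0.064, 0.15] shift [-0.     0.003  0.065] turn [-0.001 -0.001 -0.001] mm 49 t 16.6 q [ 0.71  0.45 -0.93  1.8   0.41  1.09  1.  ] F [ 0.2 -0.6 -2.8] w 0.01391383228472406 39.98768448829651
0.192054441576151
```

View pics/w8.png

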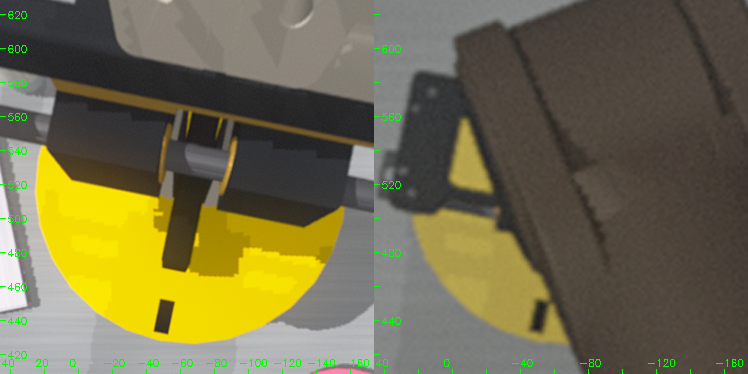

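The lid hangs level and is centred at about (.519,-.067), with yaw about -.19 from the mark at (165,317). That lines up with the slots, so I'll lower it gently.

>>> arm_command --series '[0,0.003,0.03,0,0,0,0,0.003,0.05,0,0,0,0,0.003,0.06,0,0,0,0,0.003,0.06,0,0,0]'

```text
time: 17.2
position: [0.5186, -0.0622, 0.1545]
ee_rot: [0.099, 0.995, -0.0, -0.0]
ft_force: [-0.0, 0.1, -2.8]
grip_width: 0.0141
grasp_force: 40.0
```

>>> arm_command --series '[0,0,0.003,0,0,0,0,0,0.006,0,0,0,0,0,0.01,0,0,0,0,0,0.01,0,0,0]'

```text
time: 17.7
position: [0.5187, -0.062, 0.1472]
ee_rot: [0.099, 0.995, -0.0, -0.0]
ft_force: [-0.3, -0.1, -3.6]
grip_width: 0.0136
grasp_force: 40.0
```

>>> arm_command --series '[0,-0.0025,0,0,0,0,0,-0.0025,0.004,0,0,0,0,-0.0025,0.008,0,0,0,0,-0.0025,0.008,0,0,0]'

```text
time: 18.2
position: [0.5183, -0.0638, 0.1411]
ee_rot: [0.099, 0.995, -0.0, -0.0]
ft_force: [0.2, 0.5, -2.2]
grip_width: 0.0135
grasp_force: 40.0
```

>>> arm_command --series '[0,0,0.004,0,0,0,0,0,0.007,0,0,0,0,0,0.007,0,0,0]'

```text
time: 18.58
position: [0.5183, -0.0638, 0.1359]
ee_rot: [0.099, 0.995, -0.0, -0.0]
ft_force: [0.0, 0.2, -4.1]
grip_width: 0.0137
grasp_force: 40.0
```

>>> arm_command --series '[0,0,0.003,0,0,0,0,0,0.005,0,0,0,0,0,0.005,0,0,0,0,0,0.005,0,0,0]'

```text
time: 19.08
position: [0.5185, -0.0638, 0.1324]
ee_rot: [0.099, 0.995, -0.0, 0.0]
ft_force: [0.5, -0.3, -3.0]
grip_width: 0.0135
grasp_force: 40.0
```

The lugs have passed into the slots. Going down the last 2–3 mm until it seats.

>>> arm_command --series '[0,0,0.0015,0,0,0,0,0,0.003,0,0,0,0,0,0.003,0,0,0]'

```text
time: 19.45
position: [0.5186, -0.0638, 0.1315]
ee_rot: [0.099, 0.995, -0.001, 0.0]
ft_force: [-6.5, -1.8, 15.6]
grip_width: 0.0136
grasp_force: 40.0
```

>>> arm_command --series '[0,0,0.0015,0,0,0,0,0,0.0015,0,0,0]'

```text
time: 19.7
position: [0.5186, -0.0638, 0.1314]
ee_rot: [0.099, 0.995, -0.001, 0.001]
ft_force: [-11.4, -2.4, 29.2]
grip_width: 0.0137
grasp_force: 40.0
```

It's flush: TCP at .1315, which puts the grip at 31 mm above the rim. Easing the pressure, then twisting clockwise.

>>> arm_command --series '[0,0,-0.0023,0,0,0,0,0,-0.0023,0,0,0]'

```text
time: 19.95
position: [0.5187, -0.0637, 0.1315]
ee_rot: [0.099, 0.995, -0.001, 0.0]
ft_force: [-3.4, -0.9, 10.4]
grip_width: 0.0137
grasp_force: 40.0
```

>>> arm_command --series '[0,0,0,0,0,0.04,0,0,0,0,0,0.08,0,0,0,0,0,0.12,0,0,0,0,0,0.16,0,0,0,0,0,0.16]'

```text
time: 20.58
position: [0.5195, -0.0629, 0.1315]
ee_rot: [0.264, 0.965, 0.0, 0.001]
ft_force: [0.3, 2.6, 6.6]
grip_width: 0.0134
grasp_force: 40.0
```

Turned 0.33 rad so far, with low force.

>>> arm_command --series '[0,0,0,0,0,0.04,0,0,0,0,0,0.08,0,0,0,0,0,0.12,0,0,0,0,0,0.15,0,0,0,0,0,0.15]'

```text
time: 21.2
position: [0.5195, -0.0629, 0.1315]
ee_rot: [0.411, 0.912, 0.0, 0.001]
ft_force: [-0.8, 1.9, 7.7]
grip_width: 0.0139
grasp_force: 40.0
```

Run:
```python
from h import *
s=env.sense();print(s['wrist_torque'].round(2));go([.5185,-.064,.1315],-.96)
```

```text
[0.38 0.15 0.07]
to [0.5185, -0.064, 0.1315] shift [-0.    -0.002 -0.   ] turn [0.001 0.001 0.054] mm 1 t 21.2 q [ 0.55  0.48 -0.72  1.89  0.39  0.91  0.37] F [-0.8  1.9  7.7] w 0.013945687700255801 39.9948388338089
```

>>> arm_command --series '[0,0,0,0,0,0.025,0,0,0,0,0,0.045,0,0,0,0,0,0.06,0,0,0,0,0,0.06]'

```text
time: 21.7
position: [0.5195, -0.063, 0.1315]
ee_rot: [0.467, 0.885, 0.0, 0.001]
ft_force: [-0.0, 0.9, 6.5]
grip_width: 0.0136
grasp_force: 40.4
```

Run:
```python
from h import *
s=env.sense();print(s['wrist_torque'].round(2));go([.5185,-.064,.1315],-.96)
```

```text
[0.17 0.1  0.64]
to [0.5185, -0.064, 0.1315] shift [-0.    -0.002  0.   ] turn [ 0.001  0.001 -0.005] mm 1 t 21.7 q [ 0.53  0.47 -0.69  1.9   0.37  0.91  0.26] F [-0.   0.9  6.5] w 0.013645203554149603 40.44930875301361
```

The stop is reached: the torque is rising at 0.77 rad. Releasing and lifting away.

>>> arm_command --series '[0,0,-0.0008,0,0,0,0,0,-0.0008,0,0,0,0,0,-0.0008,0,0,0,0,0,-0.0008,0,0,0]' --fingers -0.1

```text
time: 22.2
position: [0.5184, -0.0639, 0.1312]
ee_rot: [0.468, 0.884, -0.0, 0.0]
ft_force: [-0.0, 0.2, -0.7]
grip_width: 0.0408
grasp_force: 0.0
```

>>> arm_command --series '[0,0,-0.05,0,0,0,0,0,-0.1,0,0,0,0,0,-0.15,0,0,0,-0.1,0,-0.2,0,0,0,-0.15,0,-0.2,0,0,0]'

```text
time: 22.82
position: [0.5832, -0.1576, 0.2841]
ee_rot: [0.467, 0.884, -0.0, 0.002]
ft_force: [1.4, 1.0, -0.2]
grip_width: 0.0414
grasp_force: 0.0
```

Run:
```python
from h import *
c=env.read_camera('wrist');t=env.read_camera('scene')
a=frect(c,.5185,-.064,.22,.24,.123,1600)
cv2.imwrite('pics/w9.png',np.hstack([a,cv2.resize(t['color'][100:340,60:420],(440,384))[:a.shape[0]]]) if a.shape[0]==384 else a);print(a.shape)
```

```text
(384, 352, 3)
```

View pics/w9.png

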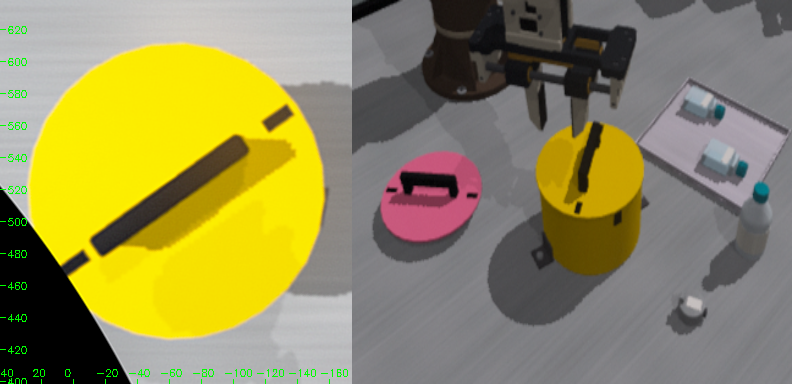

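The lid sits flush at yaw about -.95, roughly 0.75 rad past the slots (marks at (278,118) and (75,263)). The sound flasks are still on the tray and the gripper is clear.

```bash
python3 -c "
from rig import env
print(env.job_done())"
```

```text
the job is handed in; nothing more can be done
None
```

Both red-dotted flasks are in the yellow pot, and the lid is flush and twisted clockwise about 0.75 rad, to the stop; I handed the job in at about 23 s, and no verdict came back.

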